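# Bolt the stop across the packing lane

## Task

Push the red knob along its L-shaped slot, away from the red mark, so that the yellow bolt comes out fully across the roller lane; then push it round the corner and to the very end of the short leg, by the green mark, so that the bolt is locked. Only push the knob from the side with the fingers, never take it between them; leave the cartons, the blue bin and the tape roll where they are, and finish clear of everything.

Things in the scene. Friction and masses are not known exactly. Their poses are not given: they have to be found in the camera images.
- gate: Lane gate fixed to the bench: blue housing 180 (x) x 160 (y) x 58 mm high; its aluminium top plate has a black L-shaped slot 20 mm wide. Origin: centre of the housing's underside. x points to the roller lane, y along the lane, z up. The lane lies at x 105 to 245, y -240 to 280 mm, 20 mm high. The knob's axis goes from (x, y) = (-45, -30) mm at the red mark to the corner (45, -30), then in +y to (45, 30)
- slot_corner (a point): Where the knob's axis stands at the slot's corner: a point on the plate's top, 58 mm above the bench; its axes are those of the gate
- slot_end (a point): Where the knob's axis stands at the end of the short leg, by the green mark: a point on the plate's top, 58 mm above the bench, 60 mm in the gate's +y from slot_corner
- knob_top (a point): Centre of the top of the red knob, 115 mm above the bench. Upright cylinder 30 mm in diameter, its side straight from 73 to 108 mm above the bench; below it (58 to 70 mm) a 14 mm steel pin runs in the slot with 3 mm play each side. It cannot tilt, lift or turn; about 3 N of friction (a little more when pushed fast), no spring, stays where it is left
- bolt (a joint): How far the yellow bolt is out, and so how far the knob is along the long leg (gate +x), in m: 0 at the red mark, 0.09 at the corner (stop). Starts between 0 and 0.04. The bolt, 30 mm wide, comes out of the housing 22 to 48 mm above the bench, centred on the gate's y = -30 mm
- knob (a joint): How far the knob is along the short leg (gate +y), in m: 0 in the long leg, 0.06 at the locked end (stop). Apart from 3 mm of play it can only grow when the bolt is out to about 0.087 or more.
- carton_a: Loose carton 90 x 90 x 65 mm high waiting on the lane, on the gate's +y side of the bolt; origin at the centre of its underside. To be left alone.
- carton_b: Loose carton 90 x 80 x 55 mm high on the lane behind carton_a; origin at the centre of its underside. To be left alone.
- blue_bin: Loose empty open blue bin 150 x 100 x 70 mm high on the bench on the gate's +y side; origin at the centre of its underside. To be left alone.
- tape_roll: Loose tan roll, a ring 96 mm in diameter and 48 mm high, flat on the bench on the gate's -y side; origin at the centre of its underside. To be left alone.

How it is judged:
By the outcome, as a careful person would: the job done as asked, in the order asked, and still so for the second after the job is handed in, with the robot touching nothing.
It also fails if it takes over 42 s, if anything falls off the work surface, if the arm or the gripper's body presses on something with over 40 N, if the wrist force passes 120 N, or if a joint passes its speed limit or range.

## Robot

A 6-joint arm with a two-finger parallel gripper is mounted at the origin on the work surface. World frame = base frame: x ahead of the robot, y to its left, z up, the work surface at z = 0. Lengths are in mm, angles in rad, forces in N, time in s.
With the tool pointing down it reaches from about 350 to 975 mm from the base axis. Payload 7.1 kg.
Tool frame: the origin (TCP) lies at the very end of the fingers, on their centre line; the grasp point (between the pads) lies 19 mm behind it (ctrl.tcp_to_grasp is the distance from the TCP to the grasp point, in mm); z points along the fingers, x is the direction in which the jaws open and shut, and the axes are right-handed (so a half turn about z gives the same grasp; the last joint's range is limited). The gripper opens to 88 mm and grips with 3 to 60 N. Pads are 20 mm wide; open, the fingers measure 115 mm over their backs; the gripper's body (75 mm by 178 mm) begins 61 mm behind the grasp point.
Start: joints at [1.188, 0.423, 1.63, -0, 1.089, -0.019], TCP at [222.36, 584.089, 198.375] pointing down, gripper open.
Joint ranges: [-3, 3], [-0.9, 2.11], [0.09, 2.58], [-1.31, 4.45], [0.11, 2.69], [-2.54, 2.54]. Speed limits (rad/s): [2.39, 2.39, 3.01, 3.14, 3.14, 3.14].

## Interface

Orientations are given as a rotation vector (axis times angle).
In Python, from workcell import get_obs, viewer, ctrl, masks_of gives the robot as it stands. The module is installed in compiled form; this text tells all that it offers.
- The arm moves only by the shell command python3 -m inch 'ROWS'. ROWS is JSON, a list of rows, each an object of numbers: "tx", "ty", "tz": the shift along the tool's x, y, z in cm; "ax", "ay", "az": the turn, a rotation vector about the tool's x, y, z in degrees; "jaw": the opening, from 0 (shut) to 1 (fully open). In form: [{"tx": .., "ty": .., "tz": .., "ax": .., "ay": .., "az": .., "jaw": ..}, ...]. A call has 1 to 12 rows; each row shifts and turns the commanded pose from where the row before left it, along the tool's axes as they then stand; what a row does not reach is not made up. A row lasts 1/8 s, in which the tool goes at most 62.5 mm and 10.7 degrees, less where a joint would pass 70% of its speed; a pose out of reach is approached as far as the arm can. A call is refused whole if a number of a shift passes 6.25 or a number of a turn 10.7, either way. A call with a gripper value outside its range is refused whole. The fingers move at their own pace and stop on an object; the grip force is fixed at half the most. Time passes only in rows, so rows that do not move let the fingers close. It gives the time, the measured TCP pose, the force and the opening at its end, in the units of the state.
- get_obs(): the state, without advancing time (a new reading comes with each control period).
- viewer.get_image(name): name is "scene" or "side" or "wrist"; returns (picture, depth): 420x560x3 uint8, red, green, blue; 420x560 float32, mm along the optical axis (not along the pixel's ray), 0 where there is no reading.
- viewer.get_calibration(name): a dict with "fx", "fy", "cx", "cy" (pixels), "distortion" ([k1, k2, p1, p2, k3] as OpenCV has them; the pictures are not rectified), "rvec" (rotation vector, rad) and "tvec" (3), from world to camera coordinates, as OpenCV has them. Camera axes: x right, y down, z forward; pixel columns grow to the right and rows downward; lengths in mm; the calibration is good to about 2 mm. A picture is of the moment at which its call begins: read the wrist's pose just before it. get_calibration takes no time and is no camera call; for the wrist camera it gives the pose at the moment of the call.
- ctrl.close_job(): hands the job in, once; it reports no verdict.
Trained networks look in the newest picture that a camera, given by its name, has taken for a name from the list of things; names that differ only in an ending like _2 or _b are one class to them, and where a whole thing is asked for, a point or a joint stands for the part that bears it (a point fixed in the world has none). Each returns a list of dicts, best first, with "score" (0 to 1); they miss things now and then, are a little off and sometimes report something else, mostly with a low value. They report only what shows in the picture. A call takes as long as a camera call.
- masks_of(camera, thing): "pixels" (420x560 bool, what is visible of it) and "location" ([column, row] in pixels, amid what is visible of it).
The state is a dict: "t": time; "qpos": joint angles; "qvel": joint speeds; "joint_torque": joint torques, N m; "ee_pos": TCP position; "orientation": TCP orientation; "ft_force": force on the tool from outside, world axes, zero at the start; "moment": the same for the moment, N m; "width": finger opening in mm.
Only numpy, scipy, OpenCV 4.12 (cv2) and the standard library are available. Lean on these libraries where they do the work, as an engineer would, in place of code of your own. Each camera call takes 0.05 s, during which the arm holds its last target. There are 200 camera calls.

## Working session

There is one attempt and no reset: what is moved stays moved. The work goes in short steps, Python scripts to look and compute and a shell command to move; the robot and the scene stay as the last step left them, time stands still between calls to the robot, and variables do not carry over. Pictures are saved under pics/ and viewed, about 8 in all and at most 12, crops included, and the job is handed in when it is done.

```bash
mkdir -p pics
cat > h.py <<'E'
import numpy as np, cv2
from workcell import get_obs, viewer, ctrl, masks_of
def cloud(name, depth, cal):
    K=np.array([[cal['fx'],0,cal['cx']],[0,cal['fy'],cal['cy']],[0,0,1]])
    v,u=np.mgrid[0:depth.shape[0],0:depth.shape[1]]
    p=cv2.undistortPoints(np.stack([u,v],-1).reshape(-1,1,2).astype(float),K,np.array(cal['distortion'],float)).reshape(depth.shape+(2,))
    c=np.dstack([p*depth[...,None],depth])
    R=cv2.Rodrigues(np.array(cal['rvec'],float))[0]
    w=(c-np.array(cal['tvec']).ravel())@R
    w[depth<=0]=np.nan
    return w
def shot(name,fn=None):
    cal=viewer.get_calibration(name); im,d=viewer.get_image(name)
    if fn: cv2.imwrite('pics/'+fn,im[...,::-1])
    return im,cloud(name,d,cal)
E
python3 - <<'E'
from h import *
o=get_obs(); print({k:np.round(v,3) for k,v in o.items()})
for n in ('scene','side'):
    im,w=shot(n,n+'1.png')
    for t in ('gate','knob_top','bolt','carton_a','blue_bin','tape_roll'):
        for r in masks_of(n,t)[:2]:
            p=w[r['pixels']]; p=p[~np.isnan(p[:,0])]
            if len(p)==0: continue
            print(n,t,round(r['score'],2),np.round(r['location']),len(p),np.round(np.percentile(p,[2,50,98],axis=0)).tolist())
            if t=='gate':
                q=p[abs(p[:,2]-58)<4][:,:2].astype(np.float32); print('plate',len(q),cv2.minAreaRect(q))
            if t=='knob_top':
                q=p[p[:,2]>111]; print('ktop',len(q),np.round(q.mean(0),1) if len(q) else '', cv2.minEnclosingCircle(q[:,:2].astype(np.float32)) if len(q) else '')
E
```

```text
{'t': np.float64(0.0), 'qpos': array([ 1.188,  0.424,  1.631, -0.   ,  1.089, -0.019]), 'qvel': array([-0.001, -0.002, -0.001,  0.001, -0.   , -0.002]), 'joint_torque': array([ 0.0000e+00, -5.4462e+01, -2.7368e+01,  6.5000e-02,  2.3000e-02,
       -0.0000e+00]), 'ee_pos': array([222.16 , 583.55 , 197.621]), 'orientation': array([ 2.586e+00,  1.782e+00, -2.000e-03]), 'ft_force': array([ 0.044,  0.007, -0.182]), 'moment': array([-0.043, -0.016,  0.024]), 'width': np.float64(87.913)}
scene gate 0.62 [281. 234.] 9629 [[467.0, -144.0, -1.0], [653.0, 97.0, 18.0], [817.0, 348.0, 72.0]]
plate 2338 ((605.4168701171875, 91.87718963623047), (164.0872039794922, 312.9922790527344), 79.56037139892578)
scene knob_top 0.48 [324. 199.] 185 [[482.0, 71.0, 54.0], [507.0, 87.0, 95.0], [515.0, 95.0, 114.0]]
ktop 34 [502.3  81.4 113. ] ((501.8847351074219, 80.9415512084961), 11.366409301757812)
scene bolt 0.61 [317. 209.] 239 [[496.0, 45.0, 25.0], [512.0, 82.0, 79.0], [640.0, 95.0, 114.0]]
scene carton_a 0.93 [268. 271.] 1710 [[695.0, 147.0, 36.0], [745.0, 202.0, 83.0], [786.0, 239.0, 86.0]]
scene carton_
[... 920 characters left out ...]
t 0.64 [342. 235.] 418 [[488.0, 35.0, 18.0], [505.0, 86.0, 93.0], [650.0, 96.0, 116.0]]
side bolt 0.36 [275. 342.] 5682 [[478.0, 261.0, 1.0], [556.0, 306.0, 14.0], [628.0, 371.0, 71.0]]
side carton_a 0.76 [219. 253.] 2731 [[686.0, 145.0, 23.0], [726.0, 200.0, 84.0], [784.0, 238.0, 88.0]]
side carton_a 0.57 [184. 288.] 2538 [[707.0, 251.0, 23.0], [746.0, 299.0, 74.0], [801.0, 336.0, 78.0]]
side blue_bin 0.87 [275. 343.] 5790 [[477.0, 261.0, 1.0], [557.0, 306.0, 14.0], [630.0, 371.0, 71.0]]
side tape_roll 0.65 [388. 206.] 1472 [[412.0, -141.0, -0.0], [458.0, -86.0, 32.0], [502.0, -47.0, 50.0]]
side tape_roll 0.18 [349. 243.] 325 [[488.0, 73.0, 55.0], [500.0, 89.0, 104.0], [515.0, 96.0, 116.0]]
```

View pics/side1.png

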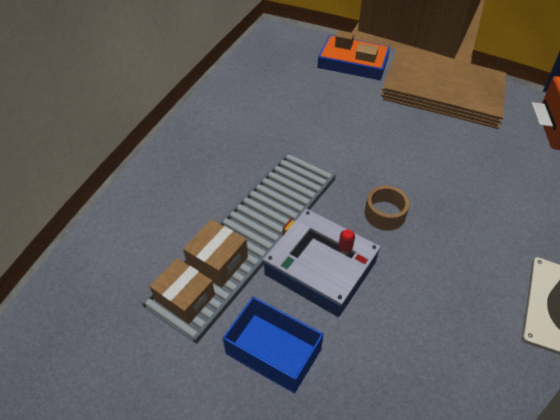

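View pics/scene1.png

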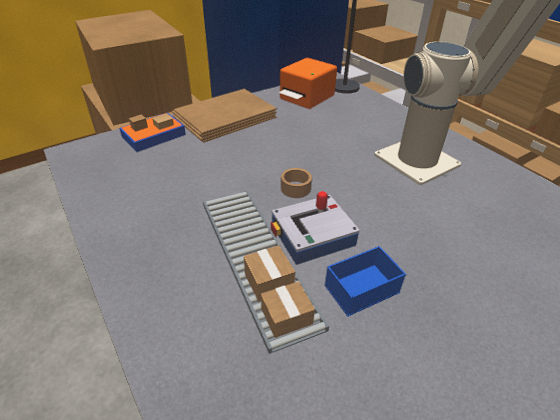

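Run:
```python
from h import *
from scipy.spatial.transform import Rotation as R
a=np.radians(-10.24); X=np.array([np.cos(a),np.sin(a)]);Y=np.array([-np.sin(a),np.cos(a)])
c=np.array([541.7,103.8])
im,w=shot('side')
hsv=cv2.cvtColor(im,cv2.COLOR_RGB2HSV)
g=(w[...,:2]-c)@np.stack([X,Y],1); z=w[...,2]
on=(abs(z-58)<6)&(abs(g[...,0])<85)&(abs(g[...,1])<75)
H,S,V=hsv[...,0],hsv[...,1],hsv[...,2]
for n,m in (('green',on&(H>40)&(H<85)&(S>90)),('red',on&((H<8)|(H>172))&(S>120)),('black',(abs(z-55)<12)&(abs(g[...,0])<85)&(abs(g[...,1])<75)&(V<50))):
    if m.sum(): print(n,m.sum(),np.round(np.percentile(g[m],[2,50,98],axis=0),1).tolist())
b=(abs(z-58)<3)&(abs(g[...,0])<110)&(abs(g[...,1])<110)
print('plate ext',np.round(np.percentile(g[b],[.5,99.5],axis=0),1).tolist())
Rm=R.from_rotvec(get_obs()['orientation']).as_matrix(); print(np.round(Rm,3))
```

```text
green 66 [[38.5, 46.8], [44.5, 59.3], [50.6, 70.7]]
red 55 [[-82.9, -37.4], [-72.6, -30.3], [-62.2, -24.8]]
black 357 [[-48.9, -40.4], [41.1, -29.3], [53.7, 28.3]]
plate ext [[-90.4, -79.4], [88.5, 80.1]]
[[ 0.356  0.935  0.   ]
 [ 0.935 -0.356  0.   ]
 [ 0.     0.    -1.   ]]
```

The pictures agree with the measurements. In the side view the knob is at (347,240), the green mark at (287,262), the red mark at (361,259) and the bolt tip at (290,226). The gate yaw is about -10.2°. First I shut the jaws, turn so that tool x = gate y and tool y = gate x, and travel to behind the knob at height.

```bash
python3 -m inch '[{"az":-5.3,"jaw":0,"tx":-1,"ty":0.8},{"az":-5.3,"jaw":0,"tx":-3,"ty":2},{"tx":-4.5,"ty":3.2,"jaw":0},{"tx":-4.5,"ty":3.2,"jaw":0},{"tx":-4.5,"ty":3.2,"jaw":0},{"tx":-4.5,"ty":3.2,"jaw":0},{"tx":-4.5,"ty":3.2,"jaw":0},{"tx":-4.5,"ty":3.2,"jaw":0},{"tx":-4.5,"ty":3.2,"jaw":0},{"tx":-4,"ty":2.8,"jaw":0},{"tx":-2.5,"ty":1.6,"jaw":0},{"jaw":0}]'
cat >> h.py <<'E'
from scipy.spatial.transform import Rotation as Ro
def tcp():
    a=np.radians(-10.24); X=np.array([np.cos(a),np.sin(a)]);Y=np.array([-np.sin(a),np.cos(a)])
    o=get_obs(); d=o['ee_pos'][:2]-[541.7,103.8]
    M=Ro.from_rotvec(o['orientation']).as_matrix()
    print('t',o['t'],'gate xy',np.round([d@X,d@Y],1),'z',round(o['ee_pos'][2],1),'xaxis yaw',np.round(np.degrees(np.arctan2(M[1,0],M[0,0])),2),'zaxis',np.round(M[:,2],3),'F',np.round(o['ft_force'],1),'w',round(o['width'],1))
E
python3 -c "
from h import *
tcp()"
```

```text
t 0.75 gate xy [-399.6  415.9] z 198.4 xaxis yaw 69.16 zaxis [ 0.  0. -1.] F [-0.2 -0.3 -0.3] w 87.9$[0]: bad value
```

```bash
python3 -m inch '[{"tx":-1,"ty":0.8,"tz":0,"ax":0,"ay":0,"az":-5.3,"jaw":0},{"tx":-3,"ty":2,"tz":0,"ax":0,"ay":0,"az":-5.3,"jaw":0},{"tx":-4.5,"ty":3.2,"tz":0,"ax":0,"ay":0,"az":0,"jaw":0},{"tx":-4.5,"ty":3.2,"tz":0,"ax":0,"ay":0,"az":0,"jaw":0},{"tx":-4.5,"ty":3.2,"tz":0,"ax":0,"ay":0,"az":0,"jaw":0},{"tx":-4.5,"ty":3.2,"tz":0,"ax":0,"ay":0,"az":0,"jaw":0},{"tx":-4.5,"ty":3.2,"tz":0,"ax":0,"ay":0,"az":0,"jaw":0},{"tx":-4.5,"ty":3.2,"tz":0,"ax":0,"ay":0,"az":0,"jaw":0},{"tx":-4.5,"ty":3.2,"tz":0,"ax":0,"ay":0,"az":0,"jaw":0},{"tx":-4,"ty":2.8,"tz":0,"ax":0,"ay":0,"az":0,"jaw":0},{"tx":-2.5,"ty":1.6,"tz":0,"ax":0,"ay":0,"az":0,"jaw":0},{"tx":0,"ty":0,"tz":0,"ax":0,"ay":0,"az":0,"jaw":0}]'
python3 -c "
from h import *
tcp()"
```

```text
t: 2.25
ee_pos: [434.3, 114.7, 198.5]
orientation: [2.414, 2.01, 0.001]
ft_force: [-0.7, 1.0, 0.1]
width: 0.7
t 2.25 gate xy [-107.7   -8.4] z 198.5 xaxis yaw 79.56 zaxis [ 0.  0. -1.] F [-0.7  1.   0.1] w 0.7
```

```bash
python3 -m inch '[{"tx":-1,"ty":1,"tz":2,"ax":0,"ay":0,"az":-0.2,"jaw":0},{"tx":-1.1,"ty":1,"tz":3,"ax":0,"ay":0,"az":0,"jaw":0},{"tx":0,"ty":0,"tz":3,"ax":0,"ay":0,"az":0,"jaw":0},{"tx":0,"ty":0,"tz":2.4,"ax":0,"ay":0,"az":0,"jaw":0},{"tx":0,"ty":0,"tz":1,"ax":0,"ay":0,"az":0,"jaw":0},{"tx":0,"ty":0,"tz":0,"ax":0,"ay":0,"az":0,"jaw":0}]'
python3 - <<'E'
from h import *
tcp()
im,w=shot('side','side2.png')
cv2.imwrite('pics/side2c.png',cv2.resize(im[170:320,240:440,::-1],None,fx=4,fy=4))
im,w=shot('wrist','wrist2.png')
E
```

```text
t: 3.0
ee_pos: [449.3, 92.5, 84.2]
orientation: [-2.406, -2.019, 0.001]
ft_force: [-0.5, -0.6, -0.2]
width: 0.4
t 3.0 gate xy [-88.9 -27.6] z 84.2 xaxis yaw 80.0 zaxis [-0.001 -0.    -1.   ] F [-0.5 -0.6 -0.2] w 0.4
```

View pics/side2c.png

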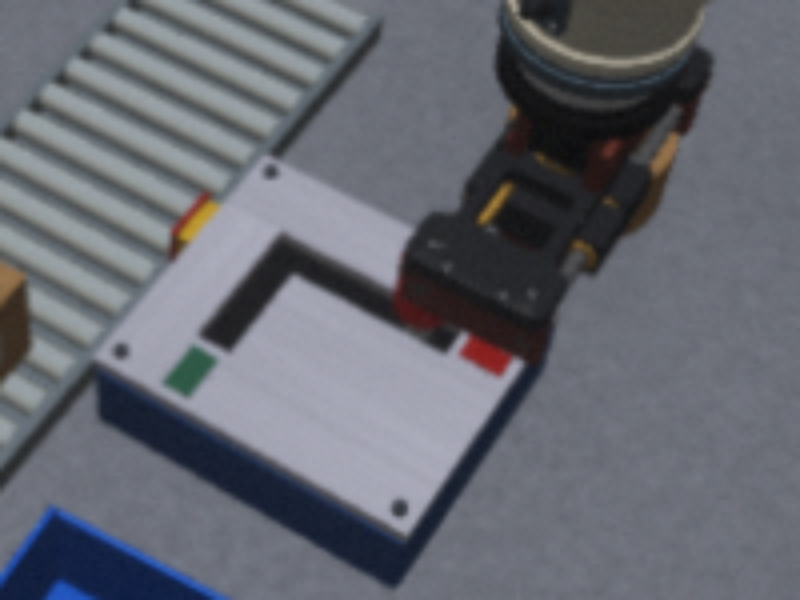

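View pics/wrist2.png

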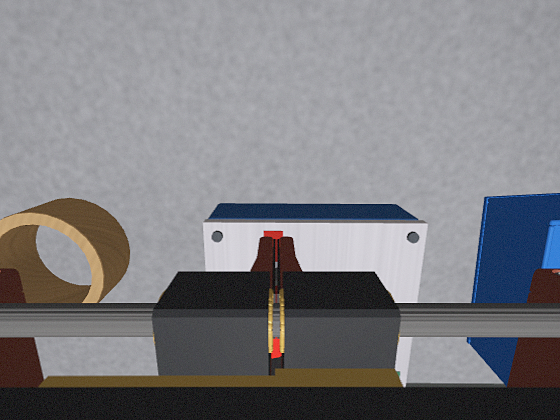

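Fingers shut and centred behind the knob: in the wrist view the tips are at (277,250), the red mark at (273,234) and the knob's red at (276,345). Now I push along gate +x.

```bash
python3 -m inch '[{"tx":-0.1,"ty":0.8,"tz":0,"ax":0,"ay":0,"az":0,"jaw":0},{"tx":0,"ty":0.8,"tz":0,"ax":0,"ay":0,"az":0,"jaw":0},{"tx":0,"ty":0.8,"tz":0,"ax":0,"ay":0,"az":0,"jaw":0},{"tx":0,"ty":0.8,"tz":0,"ax":0,"ay":0,"az":0,"jaw":0},{"tx":0,"ty":1,"tz":0,"ax":0,"ay":0,"az":0,"jaw":0},{"tx":0,"ty":1,"tz":0,"ax":0,"ay":0,"az":0,"jaw":0},{"tx":0,"ty":1,"tz":0,"ax":0,"ay":0,"az":0,"jaw":0},{"tx":0,"ty":1,"tz":0,"ax":0,"ay":0,"az":0,"jaw":0},{"tx":0,"ty":1,"tz":0,"ax":0,"ay":0,"az":0,"jaw":0},{"tx":0,"ty":1,"tz":0,"ax":0,"ay":0,"az":0,"jaw":0},{"tx":0,"ty":0.8,"tz":0,"ax":0,"ay":0,"az":0,"jaw":0},{"tx":0,"ty":0,"tz":0,"ax":0,"ay":0,"az":0,"jaw":0}]'
python3 -c "
from h import *
tcp()"
```

```text
t: 4.6
ee_pos: [549.3, 73.3, 84.5]
orientation: [2.407, 2.017, 0.002]
ft_force: [-1.3, -0.4, 0.1]
width: 0.3
t 4.6 gate xy [ 12.9 -28.7] z 84.5 xaxis yaw 79.94 zaxis [ 0.002  0.    -1.   ] F [-1.3 -0.4  0.1] w 0.3
```

```bash
python3 -m inch '[{"tx":0,"ty":0.2,"tz":0,"ax":0,"ay":0,"az":0,"jaw":0},{"tx":0,"ty":0.2,"tz":0,"ax":0,"ay":0,"az":0,"jaw":0},{"tx":0,"ty":0.2,"tz":0,"ax":0,"ay":0,"az":0,"jaw":0},{"tx":0,"ty":0,"tz":0,"ax":0,"ay":0,"az":0,"jaw":0}]'
python3 - <<'E'
from h import *
tcp()
im,w=shot('side','side3.png'); im2,w2=shot('scene')
a=im[170:320,240:440,::-1];b=im2[160:270,230:380,::-1]
cv2.imwrite('pics/c3.png',np.hstack([cv2.resize(a,(400,300)),cv2.resize(b,(400,300))]))
E
```

```text
t: 5.1
ee_pos: [553.9, 72.4, 84.4]
orientation: [2.407, 2.019, 0.0]
ft_force: [-1.1, 1.3, 0.6]
width: 0.7
t 5.1 gate xy [ 17.6 -28.7] z 84.4 xaxis yaw 79.96 zaxis [ 0.  0. -1.] F [-1.1  1.3  0.6] w 0.7
```

View pics/c3.png

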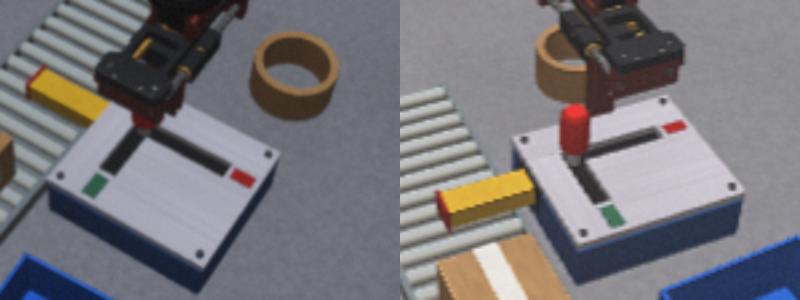

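The knob is near the corner with the bolt well out, but there is no stop force yet. I press on in small steps.

```bash
python3 -m inch '[{"tx":0,"ty":0.2,"tz":0,"ax":0,"ay":0,"az":0,"jaw":0},{"tx":0,"ty":0.1,"tz":0,"ax":0,"ay":0,"az":0,"jaw":0},{"tx":0,"ty":0,"tz":0,"ax":0,"ay":0,"az":0,"jaw":0}]'; python3 -c "
from h import *
tcp()"; python3 -m inch '[{"tx":0,"ty":0.15,"tz":0,"ax":0,"ay":0,"az":0,"jaw":0},{"tx":0,"ty":0.0,"tz":0,"ax":0,"ay":0,"az":0,"jaw":0}]'
python3 -c "
from h import *
tcp()"; python3 -m inch '[{"tx":0,"ty":0.15,"tz":0,"ax":0,"ay":0,"az":0,"jaw":0},{"tx":0,"ty":0.0,"tz":0,"ax":0,"ay":0,"az":0,"jaw":0}]'
python3 - <<'E'
from h import *
tcp()
for n in ('scene','side'):
    im,w=shot(n)
    for r in masks_of(n,'knob_top')[:1]:
        p=w[r['pixels']]; q=p[p[:,2]>111]; print(n,r['score'],len(q),cv2.minEnclosingCircle(q[:,:2].astype(np.float32)) if len(q) else '')
print('corner expected 580.7 66.3')
E
```

```text
t: 5.58
ee_pos: [555.8, 72.0, 84.2]
orientation: [-2.406, -2.017, 0.002]
ft_force: [-4.8, 1.8, 2.6]
width: 0.6
t 5.575 gate xy [ 19.5 -28.8] z 84.2 xaxis yaw 79.94 zaxis [-0.002  0.    -1.   ] F [-4.8  1.8  2.6] w 0.6
t: 5.82
ee_pos: [556.0, 71.9, 84.0]
orientation: [-2.405, -2.016, 0.005]
ft_force: [-9.4, 4.2, 6.1]
width: 0.4
t 5.825 gate xy [ 19.7 -28.8] z 84.0 xaxis yaw 79.94 zaxis [-0.005  0.    -1.   ] F [-9.4  4.2  6.1] w 0.4
t: 6.08
ee_pos: [556.1, 71.8, 84.0]
orientation: [-2.404, -2.015, 0.008]
ft_force: [-12.9, 4.9, 9.3]
width: 0.5
t 6.075 gate xy [ 19.9 -28.9] z 84.0 xaxis yaw 79.93 zaxis [-0.007  0.001 -1.   ] F [-12.9   4.9   9.3] w 0.5
scene 0.63 43 ((577.0562744140625, 68.10665130615234), 12.797865867614746)
side 0.45 0 
corner expected 580.7 66.3
```

The stop is firm: 14 N at TCP gate x 19.9, against the predicted 20. Now I back off and go round to the knob's -y side.

```bash
python3 -m inch '[{"tx":0,"ty":-1.5,"tz":0,"ax":0,"ay":0,"az":0,"jaw":0},{"tx":0,"ty":-1.5,"tz":0,"ax":0,"ay":0,"az":0,"jaw":0},{"tx":-2,"ty":0,"tz":0,"ax":0,"ay":0,"az":0,"jaw":0},{"tx":-2,"ty":0,"tz":0,"ax":0,"ay":0,"az":0,"jaw":0},{"tx":-1.8,"ty":0,"tz":0,"ax":0,"ay":0,"az":0,"jaw":0},{"tx":0,"ty":1.5,"tz":0,"ax":0,"ay":0,"az":0,"jaw":0},{"tx":0,"ty":2,"tz":0,"ax":0,"ay":0,"az":0,"jaw":0},{"tx":0,"ty":1.5,"tz":0,"ax":0,"ay":0,"az":0,"jaw":0},{"tx":0,"ty":0,"tz":0,"ax":0,"ay":0,"az":0,"jaw":0}]'
python3 - <<'E'
from h import *
tcp()
for n in ('scene','side'):
    im,w=shot(n,n+'4.png')
    for r in masks_of(n,'knob_top')[:1]:
        p=w[r['pixels']]; q=p[p[:,2]>111]; print(n,r['score'],len(q),cv2.minEnclosingCircle(q[:,:2].astype(np.float32)) if len(q) else '')
E
```

```text
t: 7.4
ee_pos: [570.8, 10.5, 84.3]
orientation: [2.407, 2.018, 0.001]
ft_force: [-0.6, 0.6, -0.1]
width: 0.8
t 7.4 gate xy [ 45.2 -86.6] z 84.3 xaxis yaw 79.94 zaxis [ 0.001  0.    -1.   ] F [-0.6  0.6 -0.1] w 0.8
scene 0.62 37 ((579.5165405273438, 66.84235382080078), 12.72839641571045)
side 0.54 103 ((580.2291259765625, 67.89156341552734), 13.059470176696777)
```

```bash
python3 -m inch '[{"tx":1,"ty":0,"tz":0,"ax":0,"ay":0,"az":0,"jaw":0},{"tx":1,"ty":0,"tz":0,"ax":0,"ay":0,"az":0,"jaw":0},{"tx":0.8,"ty":0,"tz":0,"ax":0,"ay":0,"az":0,"jaw":0},{"tx":0.8,"ty":0,"tz":0,"ax":0,"ay":0,"az":0,"jaw":0},{"tx":0.8,"ty":0,"tz":0,"ax":0,"ay":0,"az":0,"jaw":0},{"tx":0.8,"ty":0,"tz":0,"ax":0,"ay":0,"az":0,"jaw":0},{"tx":0.8,"ty":0,"tz":0,"ax":0,"ay":0,"az":0,"jaw":0},{"tx":0.8,"ty":0,"tz":0,"ax":0,"ay":0,"az":0,"jaw":0},{"tx":0.6,"ty":0,"tz":0,"ax":0,"ay":0,"az":0,"jaw":0},{"tx":0.4,"ty":0,"tz":0,"ax":0,"ay":0,"az":0,"jaw":0},{"tx":0,"ty":0,"tz":0,"ax":0,"ay":0,"az":0,"jaw":0}]'
python3 - <<'E'
from h import *
tcp()
for n in ('scene','side'):
    im,w=shot(n,n+'5.png')
    for r in masks_of(n,'knob_top')[:1]:
        p=w[r['pixels']]; q=p[p[:,2]>111]; print(n,r['score'],len(q),cv2.minEnclosingCircle(q[:,:2].astype(np.float32)) if len(q) else '')
print('end expected 591.4 125.3')
E
```

```text
t: 8.98
ee_pos: [583.1, 88.0, 84.4]
orientation: [-2.407, -2.018, -0.001]
ft_force: [1.6, -0.4, -0.2]
width: 0.4
t 8.975 gate xy [43.5 -8.2] z 84.4 xaxis yaw 79.96 zaxis [ 0.  0. -1.] F [ 1.6 -0.4 -0.2] w 0.4
scene 0.55 40 ((588.1878662109375, 112.5391845703125), 12.053136825561523)
side 0.71 58 ((575.43017578125, 136.10414123535156), 36.52166748046875)
end expected 591.4 125.3
```

```bash
python3 -m inch '[{"tx":0.4,"ty":0.1,"tz":0,"ax":0,"ay":0,"az":0,"jaw":0},{"tx":0.4,"ty":0,"tz":0,"ax":0,"ay":0,"az":0,"jaw":0},{"tx":0.2,"ty":0,"tz":0,"ax":0,"ay":0,"az":0,"jaw":0},{"tx":0,"ty":0,"tz":0,"ax":0,"ay":0,"az":0,"jaw":0}]'; python3 -c "
from h import *
tcp()"; python3 -m inch '[{"tx":0.2,"ty":0,"tz":0,"ax":0,"ay":0,"az":0,"jaw":0},{"tx":0.0,"ty":0.0,"tz":0,"ax":0,"ay":0,"az":0,"jaw":0}]'
python3 -c "
from h import *
tcp()"; python3 -m inch '[{"tx":0.2,"ty":0,"tz":0,"ax":0,"ay":0,"az":0,"jaw":0},{"tx":0,"ty":0.0,"tz":0,"ax":0,"ay":0,"az":0,"jaw":0}]'
python3 -c "
from h import *
tcp()"
```

```text
t: 9.68
ee_pos: [585.7, 97.5, 84.4]
orientation: [2.407, 2.019, 0.0]
ft_force: [-1.3, -1.5, 0.4]
width: 0.6
t 9.675 gate xy [44.5  1.6] z 84.4 xaxis yaw 79.97 zaxis [ 0.  0. -1.] F [-1.3 -1.5  0.4] w 0.6
t: 9.93
ee_pos: [586.1, 99.3, 84.4]
orientation: [2.407, 2.018, 0.0]
ft_force: [-1.8, -0.8, 0.5]
width: 0.4
t 9.925 gate xy [44.5  3.5] z 84.4 xaxis yaw 79.96 zaxis [ 0.  0. -1.] F [-1.8 -0.8  0.5] w 0.4
t: 10.18
ee_pos: [586.5, 101.3, 84.4]
orientation: [2.407, 2.018, 0.0]
ft_force: [-0.4, -1.9, 0.3]
width: 0.5
t 10.175 gate xy [44.5  5.5] z 84.4 xaxis yaw 79.96 zaxis [ 0.  0. -1.] F [-0.4 -1.9  0.3] w 0.5
```

```bash
python3 -m inch '[{"tx":0.2,"ty":0,"tz":0,"ax":0,"ay":0,"az":0,"jaw":0},{"tx":0.0,"ty":0.0,"tz":0,"ax":0,"ay":0,"az":0,"jaw":0}]'
python3 -c "
from h import *
tcp()"; python3 -m inch '[{"tx":0.2,"ty":0,"tz":0,"ax":0,"ay":0,"az":0,"jaw":0},{"tx":0,"ty":0.0,"tz":0,"ax":0,"ay":0,"az":0,"jaw":0}]'
python3 - <<'E'
from h import *
tcp()
for n in ('scene','side'):
    im,w=shot(n,n+'6.png')
    for r in masks_of(n,'knob_top')[:1]:
        p=w[r['pixels']]; q=p[p[:,2]>111]; print(n,r['score'],len(q),np.round(np.median(q,axis=0),1),cv2.minEnclosingCircle(q[:,:2].astype(np.float32)) if len(q) else '')
print('end expected 591.4 125.3')
E
```

```text
t: 10.42
ee_pos: [586.8, 103.3, 84.4]
orientation: [2.407, 2.019, 0.0]
ft_force: [-1.1, -1.6, 0.8]
width: 0.8
t 10.425 gate xy [44.5  7.5] z 84.4 xaxis yaw 79.96 zaxis [ 0.  0. -1.] F [-1.1 -1.6  0.8] w 0.8
t: 10.68
ee_pos: [587.0, 104.6, 84.3]
orientation: [2.407, 2.019, -0.001]
ft_force: [-1.7, -5.7, 1.8]
width: 0.4
t 10.675 gate xy [44.4  8.8] z 84.3 xaxis yaw 79.98 zaxis [-0.    -0.001 -1.   ] F [-1.7 -5.7  1.8] w 0.4
scene 0.51 46 [589.4 127.4 113. ] ((588.8131103515625, 125.95388793945312), 11.926675796508789)
side 0.59 60 [585.2 128.1 113.7] ((589.8743896484375, 128.28842163085938), 13.69490909576416)
end expected 591.4 125.3
```

```bash
python3 -m inch '[{"tx":0.2,"ty":0,"tz":0,"ax":0,"ay":0,"az":0,"jaw":0},{"tx":0.1,"ty":0,"tz":0,"ax":0,"ay":0,"az":0,"jaw":0},{"tx":0.0,"ty":0.0,"tz":0,"ax":0,"ay":0,"az":0,"jaw":0}]'
python3 -c "
from h import *
tcp()"
```

```text
t: 11.25
ee_pos: [586.9, 105.1, 84.3]
orientation: [2.405, 2.018, -0.007]
ft_force: [-2.9, -16.7, 5.3]
width: 0.6
t 11.25 gate xy [44.3  9.3] z 84.3 xaxis yaw 80.01 zaxis [-0.002 -0.004 -1.   ] F [ -2.9 -16.7   5.3] w 0.6
```

The end stop is firm: 17 N with only 0.5 mm of movement. I back straight off in -y, then rise and check.

```bash
python3 -m inch '[{"tx":-1,"ty":0,"tz":0,"ax":0,"ay":0,"az":0,"jaw":0},{"tx":-2,"ty":0,"tz":0,"ax":0,"ay":0,"az":0,"jaw":0},{"tx":-2,"ty":0,"tz":0,"ax":0,"ay":0,"az":0,"jaw":0},{"tx":-1,"ty":0,"tz":-2,"ax":0,"ay":0,"az":0,"jaw":0},{"tx":-1,"ty":-2,"tz":-4,"ax":0,"ay":0,"az":0,"jaw":0},{"tx":-3,"ty":-4,"tz":-4,"ax":0,"ay":0,"az":0,"jaw":0},{"tx":-3,"ty":-4,"tz":-3,"ax":0,"ay":0,"az":0,"jaw":0},{"tx":-2,"ty":-2,"tz":0,"ax":0,"ay":0,"az":0,"jaw":0},{"tx":0,"ty":0,"tz":0,"ax":0,"ay":0,"az":0,"jaw":0},{"tx":0,"ty":0,"tz":0,"ax":0,"ay":0,"az":0,"jaw":0}]'
python3 - <<'E'
from h import *
tcp()
ims=[]
for n in ('scene','side'):
    im,w=shot(n,n+'7.png'); ims.append(im)
    for t in ('knob_top','carton_a','blue_bin','tape_roll'):
      for r in masks_of(n,t)[:2]:
        p=w[r['pixels']]
        if t=='knob_top': q=p[p[:,2]>111]; print(n,round(r['score'],2),len(q),cv2.minEnclosingCircle(q[:,:2].astype(np.float32)) if len(q) else '')
        else: print(n,t,round(r['score'],2),np.round(np.nanpercentile(p,[2,50,98],axis=0)).tolist())
cv2.imwrite('pics/c7.png',np.hstack([cv2.resize(ims[1][170:320,240:440,::-1],(400,300)),cv2.resize(ims[0][160:270,230:380,::-1],(400,300))]))
E
```

```text
t: 12.5
ee_pos: [445.4, -18.2, 214.3]
orientation: [2.407, 2.017, 0.003]
ft_force: [-0.9, 0.4, -0.1]
width: 0.8
t 12.5 gate xy [ -73.1 -137.2] z 214.3 xaxis yaw 79.92 zaxis [ 0.002  0.    -1.   ] F [-0.9  0.4 -0.1] w 0.8
scene 0.79 47 ((588.1458740234375, 127.91387176513672), 12.801021575927734)
scene carton_a 0.92 [[694.0, 147.0, 34.0], [746.0, 202.0, 83.0], [786.0, 239.0, 85.0]]
scene carton_a 0.57 [[714.0, 251.0, 23.0], [763.0, 305.0, 72.0], [804.0, 336.0, 76.0]]
scene blue_bin 0.84 [[478.0, 262.0, 0.0], [549.0, 307.0, 31.0], [632.0, 371.0, 69.0]]
scene tape_roll 0.72 [[575.0, 114.0, 54.0], [595.0, 133.0, 96.0], [603.0, 140.0, 115.0]]
scene tape_roll 0.64 [[416.0, -134.0, 1.0], [461.0, -85.0, 29.0], [504.0, -46.0, 48.0]]
side 0.78 100 ((590.2486572265625, 129.21376037597656), 13.157716751098633)
side 0.67 104 ((590.2898559570312, 128.3744659423828), 13.707629203796387)
side carton_a 0.96 [[707.0, 252.0, 25.0], [746.0, 299.0, 74.0], [801.0, 336.0, 78.0]]
side carton_a 0.73 [[686.0, 146.0, 26.0], [726.0, 201.0, 84.0], [784.0, 238.0, 88.0]]
side blue_bin 0.65 [[478.0, 261.0, 1.0], [557.0, 305.0, 15.0], [629.0, 371.0, 71.0]]
side blue_bin 0.26 [[578.0, 35.0, 30.0], [652.0, 62.0, 47.0], [714.0, 140.0, 116.0]]
side tape_roll 0.86 [[414.0, -136.0, 2.0], [458.0, -80.0, 34.0], [502.0, -47.0, 51.0]]
```

View pics/c7.png

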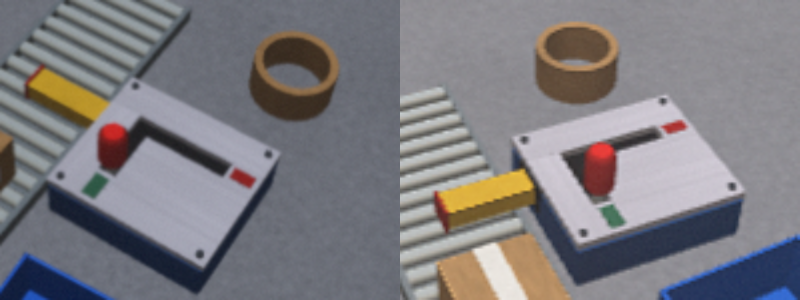

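The crops show the knob at the end of the short leg by the green mark (side crop (113,147), scene crop (600,170)), the bolt across the lane, and everything else unmoved.

```bash
python3 -c "
from workcell import ctrl
print(ctrl.close_job())"
```

```text
the job is handed in; nothing more can be done
None
```

The bolt is out across the lane and the knob is locked at the end of the short leg, by the green mark. I handed the job in at about 13 s of the 42 s allowed.

- **Pushing:** I used the shut fingers from the side only. I pushed the knob along the long leg to its stop (about 14 N at the corner), went round it, and pushed it along the short leg to its stop (about 17 N, no further travel).
- **Knob position:** The last pictures put the knob about (590, 128.5) mm. That is about 62 mm from where it stood at the corner, against 60 mm nominal, and about 3 mm from the end point I had computed. I put that down to the camera calibration, since the stop was firm.
- **Finger thickness:** The second stop came about 8 mm later in TCP travel than I had predicted from an assumed finger thickness. The camera positions and the force rise show it was the real end.
- **Surroundings:** The cartons and the bin measured the same to within about 1–2 mm. The tape roll's numbers scattered by a few mm more, because of its visible mask, but it looks unmoved in the pictures. One stray tape-roll detection was actually the knob.
- **Finish:** The arm ended clear of everything, about 214 mm above the bench, with no contact force.

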